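# Hold the long cuvette in the photometer's light path

### The job

Take the longest of the three glass cuvettes out of the black rack, touching it with the fingers only on its two frosted long sides and never on the clear end windows, and hold it upright in the light path of the photometer: midway between the lamp and the detector, the beam passing straight through the middle of its two clear ends. Do not touch the photometer, keep the cuvette upright on the way, and leave the other cuvettes, the dish and the vial where they are. Finish while still holding the cuvette still in the beam; nothing is put down or let go.

Things in the scene. Friction and masses are not known exactly. Their poses are not given: they have to be found in the camera images.
- long_cell: The cuvette to hold, longest of three: closed glass cell 42 mm long (x), 14 mm wide (y), 60 mm tall (z) plus a white 40 x 13 x 6 mm stopper cap on top; 60 g. Origin: centre of its underside, z up. Its long sides (y = +-7 mm) are frosted white, its narrow ends (x = +-21 mm) clear windows. Starts upright in a rack pocket, lowest 14 mm inside. Either way round is right.
- long_cell_mid (a point): Centre of the long cuvette, 30 mm above its underside; axes as the cuvette.
- long_cell_frost_a: Frosted side wall of the long cuvette at its +y side, 42 x 2 x 60 mm; origin at the middle of its lower edge.
- long_cell_frost_b: Frosted side wall of the long cuvette at its -y side, likewise.
- long_cell_window_a: Clear end window of the long cuvette at its +x end, 10 mm wide, 58 mm tall; origin at the middle of its lower edge. Not to be touched by the fingers.
- long_cell_window_b: Clear end window of the long cuvette at its -x end, likewise.
- cell_rack: Black block fixed to the bench, 200 mm (x) by 56 mm (y) by 24 mm tall. Origin: centre of its underside. Three equal pockets 44 x 16 mm, 14 mm deep, in a row along x at -62, 0 and +62 mm; the cuvettes stand in them lengthwise along the rack's x, 1 mm or more of play all round, in any order.
- photometer: Fixed to the bench: dark metal base 200 (x) by 64 (y) by 12 mm; grey lamp head at +x, detector head at -x, each 44 mm wide, 44 mm tall, on a post, with a black barrel of 30 mm diameter facing the other. Light runs along x, 120 mm above the bench. Gap between barrels 89 mm (x = +-44.5 mm), open above and at both sides; heads' tops 142 mm above the bench. Origin: centre of underside, z up.
- beam_mid (a point): Middle of the light path, midway between lamp and detector, 120 mm above the bench; axes as the photometer (x along the light).
- medium_cell: Another cuvette in the rack, 30 mm long, otherwise of the same make (14 mm wide, 60 mm tall plus cap). Leave it. Origin: centre of its underside.
- short_cell: Another cuvette in the rack, 18 mm long, otherwise of the same make. Leave it. Origin: centre of its underside.
- petri_dish: Closed dish lying on the bench, 69 mm across, 15 mm tall. Leave it. Origin: centre of its underside.
- vial: Small glass vial with a black cap standing on the bench, 22 mm across, 48 mm tall. Leave it. Origin: centre of its underside.
There are look-alikes about, which are no part of the job. Leave any pink look-alike of the long_cell alone.

How it is judged:
By the outcome, as a careful person would: the job done as asked, in the order asked, and still so for the second after the job is handed in, while the arm keeps its last pose, push and grip.
It also fails if it takes over 43 s, if anything falls off the work surface, if the arm or the gripper's body presses on something with over 40 N, if the wrist force passes 120 N, or if a joint passes its speed limit or range.

### The arm

A 6-joint arm with a two-finger parallel gripper is mounted at the origin on a cart in front of the work surface, level with it; the furniture and walls round the work are solid. World frame = base frame: x ahead of the robot, y to its left, z up, the work surface at z = 0. Lengths are in mm, angles in rad, forces in N, time in s.
With the tool pointing down it reaches from about 275 to 750 mm from the base axis. Payload 10.2 kg.
Tool frame: the origin (TCP) lies at the very end of the fingers, on their centre line; the grasp point (between the pads) lies ctrl.grip_point_offset behind it (ctrl.grip_point_offset is the distance from the TCP to the grasp point, in mm); z points along the fingers, y is the line along which they close (so a half turn about z gives the same grasp; the last joint's range is limited). The gripper opens to 85 mm and grips with 20 to 120 N. Pads are 22 mm wide; open, the fingers measure 114 mm over their backs; the gripper's body (76 mm by 85 mm) begins 54 mm behind the grasp point. The pads swing forward as they close: fully open they stand 13 mm farther back than shut.
Start: joints at [1.056, 0.313, 1.498, -0, 1.331, -0.223], TCP at [151.043, 502.809, 231.294] pointing down, gripper open.
Joint ranges: [-2.94, 2.94], [-0.97, 2.17], [0.19, 2.56], [-1.23, 4.37], [0.02, 3.11], [-2.88, 2.88]. Speed limits (rad/s): [2.39, 2.39, 3.01, 3.14, 3.14, 3.14].

### API

Orientations are given as a unit quaternion [w, x, y, z].
In Python, from workcell import ctrl gives the robot as it stands. The module is installed in compiled form; this text tells all that it offers.
- The arm moves only by the tool carry_out, never from a script. Its argument "commands" is a list of rows, each an object with "linear": the shift along the tool's x, y, z in m, a list of three; "roll": the turn about the tool's z in degrees; "grip": the finger opening in m, from 0 to 0.0854. A call has 1 to 5 rows; each row is the pose to reach, as a shift and turn from the pose commanded when the call began, along the tool's axes at that moment; what a row does not reach only later rows make up. A row lasts 1/8 s, in which the tool goes at most 62.5 mm and 10.7 degrees, less where a joint would pass 70% of its speed; a pose out of reach is approached as far as the arm can. A call with a gripper value outside its range is refused whole. The fingers move at their own pace and stop on an object; the grip force is fixed at half the most. Time passes only in rows, so rows that repeat a pose let the fingers close. It gives the time, the measured TCP pose, the force, the opening and the grip force at its end, in the units of the state.
- ctrl.get_obs(): the state, without advancing time (a new reading comes with each control period).
- ctrl.read_camera(name): name is "side" or "top" or "wrist"; returns the picture (480x640x3 uint8, red, green, blue); there is no depth.
- ctrl.camera_params(name): a dict with "K" (3x3 intrinsics, pixels), "eye" and "orientation" of the camera in the world. Camera axes: x right, y down, z forward; pixel columns grow to the right and rows downward; lengths in mm; the calibration is good to about 2 mm. The wrist camera is an equidistant fisheye: a pixel r from the principal point sees the ray r / f radians off the axis. A picture is of the moment at which its call begins: read the wrist's pose just before it. camera_params takes no time and is no camera call; for the wrist camera it gives the pose at the moment of the call.
- ctrl.hand_in(): hands the job in; it is judged then, once.
The state is a dict: "clock": time; "joints": joint angles; "joint_velocities": joint speeds; "joint_torque": joint torques, N m; "position": TCP position; "tool_rot": TCP orientation; "contact_force": force on the tool from outside, world axes, zero at the start; "wrist_torque": the same for the moment, N m; "width": finger opening in mm; "grasp_force": force on a finger pad.
Only numpy, scipy, OpenCV 4.12 (cv2) and the standard library are available. Lean on these libraries where they do the work, as an engineer would, in place of code of your own. Each camera call takes 0.05 s, during which the arm holds its last target. There are 200 camera calls.

## Working session

There is one attempt and no reset: what is moved stays moved. The work goes in short steps, Python scripts to look and compute and a tool call to move; the robot and the scene stay as the last step left them, time stands still between calls to the robot, and variables do not carry over. Pictures are saved under pics/ and viewed, at most 10 in all, crops included, and the job is handed in when it is done.

Besides the shell and the picture viewer there is one more tool, called after "Emit:" as a command line: name --argument value ..., lists and objects as JSON in quotes. carry_out: Moves the arm, as the interface text tells. Its arguments: {"type":"object","properties":{"commands":{"type":"array"}},"required":["commands"]}

```bash
mkdir -p pics
cat > h.py <<'E'
import numpy as np, cv2
from scipy.spatial.transform import Rotation as R
from workcell import ctrl
def rot(q): return R.from_quat(np.roll(q,-1)).as_matrix()
def cam(n):
    p=ctrl.camera_params(n); o=np.array(p["orientation"]); 
    return np.array(p["K"]),np.array(p["eye"]),(o if o.shape==(3,3) else rot(o))
def ray(c,uv,fish=False):
    K,e,M=c; x=(uv[0]-K[0,2])/K[0,0]; y=(uv[1]-K[1,2])/K[1,1]
    if fish:
        r=np.hypot(x,y); s=np.sin(r)/max(r,1e-9); d=np.array([x*s,y*s,np.cos(r)])
    else: d=np.array([x,y,1.])
    d=M@d; return e,d/np.linalg.norm(d)
def onz(c,uv,z,fish=False):
    e,d=ray(c,uv,fish); return e+d*(z-e[2])/d[2]
def tri(r1,r2):
    (a,d),(b,f)=r1,r2; s=np.linalg.lstsq(np.c_[d,-f],b-a,rcond=None)[0]
    p,q=a+d*s[0],b+f*s[1]; return (p+q)/2,np.linalg.norm(p-q)
def proj(c,P,fish=False):
    K,e,M=c; v=M.T@(np.array(P)-e)
    if fish:
        r=np.hypot(v[0],v[1]); t=np.arctan2(r,v[2]); v=np.array([v[0]/r*t,v[1]/r*t,1])
    else: v=v/v[2]
    return K[0,0]*v[0]+K[0,2],K[1,1]*v[1]+K[1,2]
E
python3 - <<'E'
from h import *
print(ctrl.get_obs(),ctrl.grip_point_offset)
for n in("side","top","wrist"):
    print(n,ctrl.camera_params(n)); cv2.imwrite(f"pics/{n}0.png",ctrl.read_camera(n)[...,::-1])
E
```

```text
{'clock': 0.0, 'joints': array([ 1.05558865e+00,  3.13442649e-01,  1.49845215e+00, -9.29203662e-07,
        1.33099369e+00, -2.23447841e-01]), 'joint_velocities': array([ 0.00036295, -0.00164258,  0.00015205,  0.0001951 ,  0.00227104,
       -0.00048093]), 'joint_torque': array([ 1.11444660e-03, -4.12256813e+01, -2.59750307e+01, -4.18232753e-05,
        4.01591737e-03,  4.56183716e-05]), 'position': array([150.91388996, 502.56902995, 230.73316425]), 'tool_rot': array([-2.33471528e-04,  1.45362918e-01,  9.89378190e-01, -6.04395347e-04]), 'contact_force': array([0.65232967, 0.08230157, 0.17032238]), 'wrist_torque': array([-0.02089506, -0.04653311, -0.00140237]), 'grasp_force': 0.0, 'width': 85.45674949559731} 18.700000000000003
side {'K': array([[452.269527  ,   0.        , 321.80157445],
       [  0.        , 452.269527  , 234.15517375],
       [  0.        ,   0.        ,   1.        ]]), 'eye': array([555.37235835, 690.15136178, 586.35367633]), 'orientation': array([-0.0036998 ,  0.02006936,  0.88876056, -0.45791725])}
top {'K': array([[612.7680233,   0.       , 318.956542 ],
       [  0.       , 612.7680233, 228.0590553],
       [  0.       ,   0.       ,   1.       ]]), 'eye': array([ 455.04164979,  -12.63026058, 1186.35137131]), 'orientation': array([ 0.02429924, -0.70593323,  0.70735068, -0.02688577])}
wrist {'K': array([[371.64829954,   0.        , 319.30795157],
       [  0.        , 371.64829954, 236.63087116],
       [  0.        ,   0.        ,   1.        ]]), 'eye': array([ 70.41744577, 526.32031876, 373.46279151]), 'orientation': array([0.13148409, 0.79170038, 0.58864704, 0.09704178])}
```

View pics/top0.png

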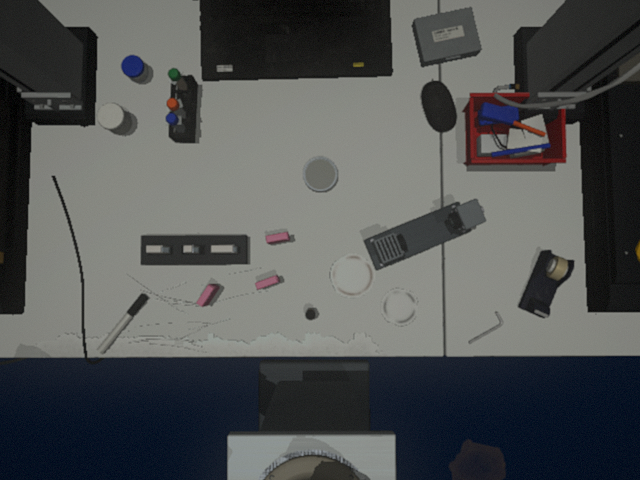

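View pics/side0.png

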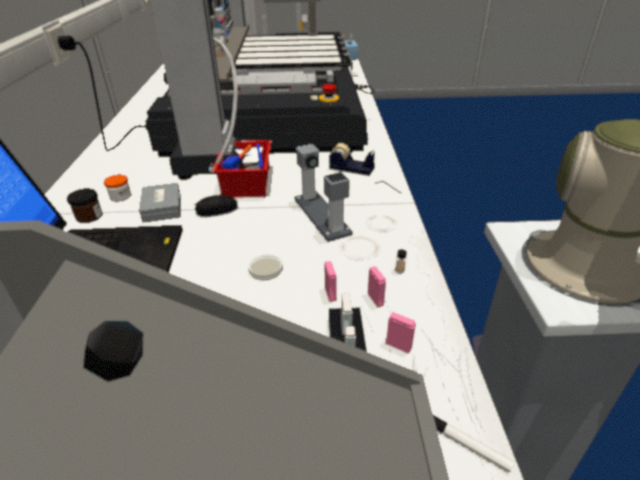

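Top view: rack at about (195,249) with three capped cells at (157,249), (192,249) and (225,249). The pink look-alikes are at (277,238), (268,282) and (208,294). The photometer runs from (377,250) to (480,213), the dish is at (320,174) and the vial at (311,313). The side view shows the rack partly hidden at the bottom, around (347,325), with the photometer heads at (308,160) and (337,190). I'll enlarge the rack and photometer to pick out the longest cell.

Run:
```python
from h import *
t=cv2.imread("pics/top0.png"); s=cv2.imread("pics/side0.png")
a=cv2.resize(t[225:275,135:255],None,fx=6,fy=6,interpolation=2)
b=cv2.resize(t[190:280,355:495],(400,257),interpolation=2)
c=cv2.resize(s[140:245,285:365],(320,257)[:2],interpolation=2)
im=np.vstack([a,np.hstack([b,c])]); cv2.imwrite("pics/crop1.png",im); print(im.shape)
c=cam("top")
g=t.max(2); roi=g[236:262,142:250]
n,l,st,ce=cv2.connectedComponentsWithStats((roi>110).astype(np.uint8))
for i in range(1,n):
    if st[i,4]>15: print(st[i]+[142,236,0,0,0],ce[i]+[142,236],onz(c,ce[i]+[142,236],75).round(1))
# rack outline
m=(g<70).astype(np.uint8); n,l,st,ce=cv2.connectedComponentsWithStats(m)
i=l[262,180]; cs,_=cv2.findContours((l==i).astype(np.uint8),0,2); r=cv2.minAreaRect(cs[0]); print(r,[onz(c,p,24).round(1) for p in cv2.boxPoints(r)])
for p in [(146.5,249),(238,249)]: print(onz(c,p,66))
```

```text
(557, 720, 3)
[211 245  22   7 150] [221.6  248.08] [499.6 159.8  75. ]
[146 246  16   6  91] [153.08791209 248.47252747] [499.1 283.9  75. ]
[184 246  10   6  54] [188.05555556 248.66666667] [498.6 220.6  75. ]
((193.99996948242188, 249.5), (105.99998474121094, 28.999996185302734), -0.0) [array([471.8, 319.8,  24. ]), array([526.8, 320.9,  24. ]), array([526.4, 119.7,  24. ]), array([471.4, 119.4,  24. ])]
[498.53195372 298.30641356  66.        ]
[498.19804763 131.23395494  66.        ]
```

View pics/crop1.png

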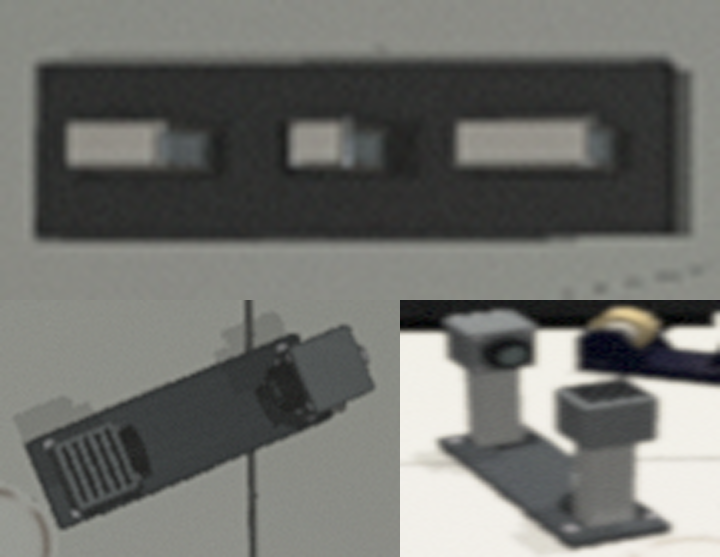

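The cap lengths are 16, 10 and 22 px for the cells at (153,248), (188,249) and (222,248). Only the right one fits a 40 mm cap at 0.55 px/mm, and it isn't pink, so **(222,248) is the long cell**. It lies near world (499,159), lengthwise along y. Next I'll move above it with the tool's y turned to world x.

Emit:
carry_out --commands '[{"linear": [-0.043, -0.023, 0.003], "roll": 7.3, "grip": 0.085}, {"linear": [-0.086, -0.046, 0.006], "roll": 14.7, "grip": 0.085}, {"linear": [-0.13, -0.069, 0.009], "roll": 22, "grip": 0.085}, {"linear": [-0.173, -0.092, 0.012], "roll": 29.3, "grip": 0.085}, {"linear": [-0.216, -0.114, 0.015], "roll": 36.6, "grip": 0.085}]'

```text
clock: 0.78
position: [326.0, 330.2, 216.1]
tool_rot: [-0.0, 0.451, 0.893, -0.0]
contact_force: [0.3, -0.1, -0.5]
width: 85.4
grasp_force: 0.0
```

Emit:
carry_out --commands '[{"linear": [-0.048, 0.008, 0.003], "roll": 7.3, "grip": 0.085}, {"linear": [-0.096, 0.015, 0.006], "roll": 14.7, "grip": 0.085}, {"linear": [-0.144, 0.023, 0.009], "roll": 22, "grip": 0.085}, {"linear": [-0.192, 0.03, 0.012], "roll": 29.3, "grip": 0.085}, {"linear": [-0.24, 0.038, 0.015], "roll": 36.7, "grip": 0.085}]'

```text
clock: 1.4
position: [499.9, 160.4, 201.1]
tool_rot: [-0.0, 0.709, 0.705, -0.0]
contact_force: [-0.1, 0.7, 0.9]
width: 85.0
grasp_force: 0.0
```

Run:
```python
from h import *
import pickle
o=ctrl.get_obs(); c=cam("wrist"); im=ctrl.read_camera("wrist")[...,::-1]; cv2.imwrite("pics/w1.png",im)
pickle.dump(c,open("w1.pkl","wb"))
print(o["position"],rot(o["tool_rot"]).round(4).tolist(),o["joints"].round(3), c[1])
print(proj(c,(499,159,76),True))
s=ctrl.read_camera("side")[...,::-1]; cv2.imwrite("pics/side1.png",s); print(proj(cam("side"),(499,159,76)))
t=ctrl.read_camera("top")[...,::-1]; cv2.imwrite("pics/top1.png",t)
```

```text
[499.87819626 160.41491998 201.06185684] [[0.0047, 1.0, -0.0003], [1.0, -0.0047, 0.0001], [0.0001, -0.0003, -1.0]] [0.087 0.338 1.544 0.    1.259 0.092] [499.14187946 243.04897333 343.70338418]
(np.float64(319.55211955149764), np.float64(227.8008203841108))
(np.float64(347.57671107970725), np.float64(299.6381867877925))
```

View pics/w1.png

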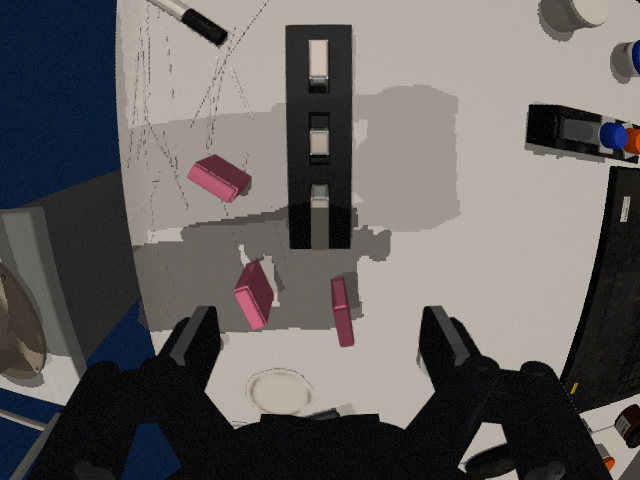

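Wrist view: the rack runs down the picture at columns 286–352. The long cell is nearest, its cap around (320,224), shaded by the gripper and close to the predicted (320,228). Next I'll measure the cap edges and triangulate with the top and side views.

Run:
```python
from h import *
import pickle
c=pickle.load(open("w1.pkl","rb")); w=cv2.imread("pics/w1.png"); g=w.max(2)
print("row prof",[ (r,int(g[r,315:325].mean())) for r in range(180,258,3)])
for r in (205,225,240): print(r,g[r,300:340].tolist())
t0=cv2.imread("pics/top0.png").max(2); s=cv2.imread("pics/side1.png")
a=cv2.resize(s[280:350,320:380],(480,560),interpolation=2)
cv2.imwrite("pics/crop2.png",a)
```

```text
row prof [(180, 25), (183, 23), (186, 96), (189, 108), (192, 108), (195, 107), (198, 139), (201, 149), (204, 161), (207, 124), (210, 76), (213, 77), (216, 78), (219, 77), (222, 77), (225, 77), (228, 77), (231, 77), (234, 77), (237, 77), (240, 77), (243, 77), (246, 76), (249, 80), (252, 104), (255, 104)]
205 [19, 15, 4, 5, 11, 13, 11, 17, 4, 16, 52, 117, 137, 160, 163, 161, 162, 166, 163, 159, 163, 161, 162, 162, 162, 159, 151, 128, 91, 27, 15, 11, 12, 6, 10, 22, 27, 23, 22, 26]
225 [5, 2, 11, 6, 11, 1, 8, 0, 8, 6, 19, 71, 78, 76, 78, 81, 75, 77, 78, 80, 78, 80, 77, 75, 77, 77, 77, 76, 61, 17, 11, 14, 7, 4, 6, 14, 10, 8, 17, 10]
240 [12, 16, 11, 14, 12, 5, 11, 15, 15, 10, 19, 75, 75, 76, 79, 78, 74, 79, 78, 78, 77, 78, 75, 76, 77, 76, 76, 76, 59, 23, 1, 13, 22, 14, 8, 12, 2, 12, 11, 2]
```

View pics/crop2.png

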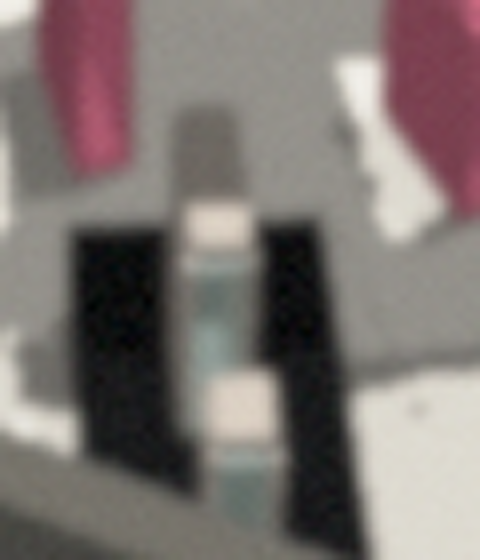

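Enlarged side crop: the far white cap, 67 px wide and 100 px tall in the crop, is the long cell's. It spans side pixels (346,293) to (347,305.6), and its long, narrow top confirms the choice.

Run:
```python
from h import *
import pickle
w=pickle.load(open("w1.pkl","rb")); s=cam("side"); t=cam("top")
for wv,sv,tv in (((319.6,249.5),(345.8,293.1),(233,248.1)),((319.6,197),(347.1,305.6),(211,248.1))):
    print("ws",tri(ray(w,wv,True),ray(s,sv)),"wt",tri(ray(w,wv,True),ray(t,tv)))
    print(onz(w,wv,76,True),onz(t,tv,76),onz(s,sv,76))
# photometer (top): head corners at z=142, base at 12
f=lambda x,y:(355+x/2.857,190+(y-300)/2.857)
for p in((52,448),(120,425),(80,508),(300,365),(348,326),(372,388)): print("head",onz(t,f(*p),142).round(1))
for p in((28,440),(62,528),(297,335)): print("base",onz(t,f(*p),12).round(1))
```

```text
ws (array([499.59626945, 140.11325944,  72.6774774 ]), np.float64(1.3176223490664565)) wt (array([499.29684174, 139.68112934,  71.32023348]), np.float64(0.7056824359974312))
[498.94862951 141.48818205  76.        ] [499.46163504 139.01564129  76.        ] [500.59889414 143.53148728  76.        ]
ws (array([500.70282499, 185.39455743,  88.4727116 ]), np.float64(3.124631328916135)) wt (array([499.54436666, 180.5680353 ,  66.22937035]), np.float64(0.779891335551699))
[499.15596743 182.80775813  76.        ] [499.54102832 178.84558836  76.        ] [500.91438427 172.4859795   76.        ]
head [ 507.1 -109.1  142. ]
head [ 520.8 -149.8  142. ]
head [ 471.3 -125.4  142. ]
head [ 556.6 -258.3  142. ]
head [ 580.1 -287.6  142. ]
head [ 542.7 -301.2  142. ]
base [ 519. -105.   12.]
base [ 459.9 -127.3   12. ]
base [ 589.6 -287.2   12. ]
```

The measured cap centre is about (499.5, 160.5), its top at z 71–76 against the expected 76, and its length 42 mm. The TCP is already centred on it, so I'll go down to z≈33 and close.

Emit:
carry_out --commands '[{"linear": [0, 0, 0.045], "roll": 0, "grip": 0.085}, {"linear": [0, 0, 0.09], "roll": 0, "grip": 0.085}, {"linear": [0, 0, 0.135], "roll": 0, "grip": 0.07}, {"linear": [0, 0, 0.168], "roll": 0, "grip": 0.06}, {"linear": [0, 0, 0.168], "roll": 0, "grip": 0.045}]'

```text
clock: 2.17
position: [497.0, 162.4, 31.8]
tool_rot: [-0.002, 0.707, 0.708, -0.002]
contact_force: [-0.7, -0.6, 0.3]
width: 45.5
grasp_force: 0.0
```

Run:
```python
from h import *
o=ctrl.get_obs(); c=cam("wrist"); im=ctrl.read_camera("wrist")[...,::-1]; cv2.imwrite("pics/w2.png",im)
print(o["position"],o["contact_force"],o["width"])
for z in(70,76):
  for y in (139.5,160.5,180.5): print(y,z,np.round([proj(c,(499.5+d,y,z),True) for d in(-7,7)],1).tolist())
cv2.imwrite("pics/w2c.png",cv2.resize(im[150:450,120:520],(800,600)))
```

```text
[497.04162    162.37092301  31.80323841] [-0.69667989 -0.60289826  0.33274868] 45.477200826211586
139.5 70 [[309.9, 408.4], [346.1, 408.3]]
160.5 70 [[309.1, 367.5], [348.6, 367.4]]
180.5 70 [[308.3, 320.4], [351.0, 320.3]]
139.5 76 [[309.5, 419.4], [347.0, 419.3]]
160.5 76 [[308.6, 378.3], [349.6, 378.2]]
180.5 76 [[307.7, 330.3], [352.3, 330.2]]
```

View pics/w2c.png

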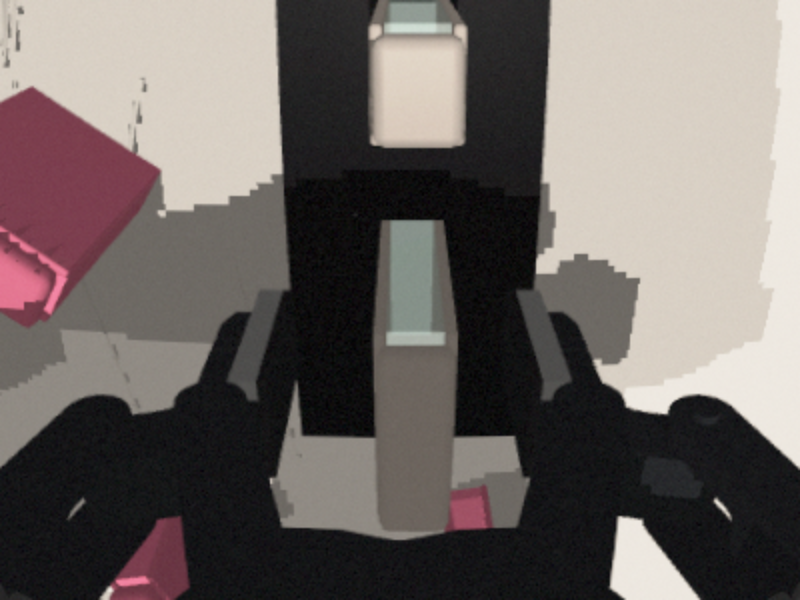

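Close view: the cap centre is at about (328,370), on the expected x of 499. The TCP reads x=497, and the fingers straddle the cell about 2 mm left of centre. I'll shift 2 mm and check how it settles.

Emit:
carry_out --commands '[{"linear": [0, 0.002, 0], "roll": 0, "grip": 0.045}, {"linear": [0, 0.002, 0], "roll": 0, "grip": 0.045}]'

```text
clock: 2.48
position: [501.7, 161.9, 34.6]
tool_rot: [0.001, 0.707, 0.707, 0.001]
contact_force: [0.3, -0.6, -0.1]
width: 45.0
grasp_force: 0.0
```

Run:
```python
from h import *
ctrl.read_camera("top")
o=ctrl.get_obs(); c=cam("wrist"); im=ctrl.read_camera("wrist"); 
print(o["position"],rot(o["tool_rot"]).round(4)[:2].tolist(),c[1])
g=im.astype(int).max(2)
for r in (340,360,380,400):
    m=np.where(g[r,295:370]>60)[0]+295; u0,u1=m.min(),m.max(); print(r,u0,u1,[onz(c,(u,r),76,True).round(1).tolist() for u in(u0-.5,u1+.5)])
print("col",[(r,int(g[r,322:334].mean())) for r in range(300,425,3)])
for r in (320,324,328,332,410,414,418,422): print(r,onz(c,(328,r),76,True).round(1))
```

```text
[501.50274855 161.84169706  34.35397071] [[0.0001, 1.0, 0.0019], [1.0, -0.0001, 0.0002]] [500.08871641 244.47741066 177.0184955 ]
340 295 334 [[492.2, 174.4, 76.0], [505.3, 174.4, 76.0]]
360 296 334 [[492.3, 166.1, 76.0], [505.4, 166.1, 76.0]]
380 295 369 [[491.6, 156.9, 76.0], [518.0, 156.6, 76.0]]
400 295 369 [[491.2, 146.9, 76.0], [518.8, 146.5, 76.0]]
col [(300, 117), (303, 116), (306, 117), (309, 117), (312, 148), (315, 148), (318, 98), (321, 100), (324, 104), (327, 106), (330, 106), (333, 105), (336, 106), (339, 107), (342, 106), (345, 106), (348, 105), (351, 105), (354, 106), (357, 106), (360, 105), (363, 105), (366, 106), (369, 105), (372, 105), (375, 105), (378, 106), (381, 105), (384, 105), (387, 105), (390, 105), (393, 104), (396, 105), (399, 106), (402, 108), (405, 109), (408, 114), (411, 143), (414, 142), (417, 137), (420, 21), (423, 20)]
320 [503.1 182.2  76. ]
324 [503.1 180.7  76. ]
328 [503.1 179.2  76. ]
332 [503.1 177.6  76. ]
410 [503.5 141.6  76. ]
414 [503.6 139.4  76. ]
418 [503.6 137.1  76. ]
422 [503.6 134.7  76. ]
```

The settled measurement puts the cap at x 492.2–505.3 (centre 498.8) and y about 161.8, with the TCP at 501.5. I'll shift −2.6 mm along tool y, then close.

Emit:
carry_out --commands '[{"linear": [0, -0.0026, 0], "roll": 0, "grip": 0.045}, {"linear": [0, -0.0026, 0], "roll": 0, "grip": 0.03}, {"linear": [0, -0.0026, 0], "roll": 0, "grip": 0.022}, {"linear": [0, -0.0026, 0], "roll": 0, "grip": 0.018}, {"linear": [0, -0.0026, 0], "roll": 0, "grip": 0.018}]'

```text
clock: 3.2
position: [498.4, 161.7, 33.3]
tool_rot: [0.0, 0.707, 0.707, 0.0]
contact_force: [0.6, 0.2, 1.2]
width: 18.2
grasp_force: 0.0
```

Emit:
carry_out --commands '[{"linear": [0, 0, 0], "roll": 0, "grip": 0.0}, {"linear": [0, 0, 0], "roll": 0, "grip": 0.0}, {"linear": [0, 0, 0], "roll": 0, "grip": 0.0}, {"linear": [0, 0, 0], "roll": 0, "grip": 0.0}]'

```text
clock: 3.7
position: [498.6, 161.7, 33.4]
tool_rot: [0.0, 0.707, 0.707, 0.0]
contact_force: [1.3, 0.4, -0.7]
width: 13.3
grasp_force: 59.7
```

Gripped at 13.3 mm with 60 N. Now I'll lift straight up.

Emit:
carry_out --commands '[{"linear": [0, 0, -0.01], "roll": 0, "grip": 0}, {"linear": [0, 0, -0.03], "roll": 0, "grip": 0}, {"linear": [0, 0, -0.075], "roll": 0, "grip": 0}, {"linear": [0, 0, -0.125], "roll": 0, "grip": 0}, {"linear": [0, 0, -0.175], "roll": 0, "grip": 0}]'

```text
clock: 4.32
position: [497.5, 161.7, 210.0]
tool_rot: [-0.001, 0.707, 0.707, -0.001]
contact_force: [1.5, -0.6, -0.2]
width: 12.9
grasp_force: 60.0
```

Run:
```python
from h import *
o=ctrl.get_obs(); print(o["position"],o["width"],o["grasp_force"],o["contact_force"])
t=cam("top"); im=ctrl.read_camera("top"); b=im[...,::-1]
cv2.imwrite("pics/top2.png",b)
cv2.imwrite("pics/phot.png",cv2.resize(b[185:290,350:500],(800,560),interpolation=2))
```

```text
[497.46688566 161.70388995 209.98701568] 12.887235281991966 60.019097328186035 [ 1.51131369 -0.57140248 -0.18148573]
```

View pics/phot.png

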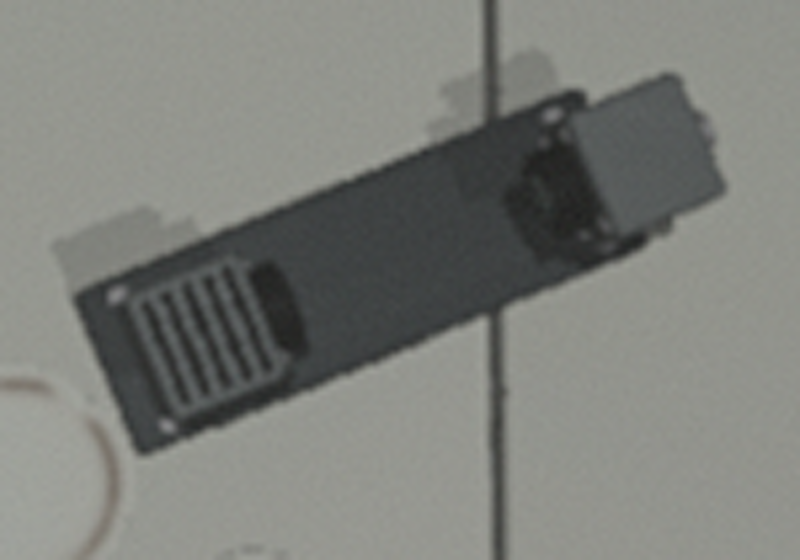

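The photometer is clear in the enlarged crop (scale 5.33). The fins head is centred at (208,337), the plain head at (647,153), and the base corners are at (75,297), (140,457), (585,92) and (650,240).

Run:
```python
from h import *
t=cam("top"); f=lambda p:(350+(p[0]+.5)/5.3333-.5,185+(p[1]+.5)/5.3333-.5)
H1=np.array([onz(t,f(p),142) for p in((128,292),(235,257),(290,380),(180,420))])
H2=np.array([onz(t,f(p),142) for p in((572,112),(672,75),(725,190),(620,235))])
B=np.array([onz(t,f(p),12) for p in((75,297),(140,457),(650,240),(585,92))])
for n,a in(("H1",H1),("H2",H2),("B",B)): print(n,a.round(1).tolist(),a.mean(0).round(1))
m=(H1.mean(0)+H2.mean(0))/2; d=H1.mean(0)-H2.mean(0); print("mid",m,"ang",np.degrees(np.arctan2(d[0],0-0+1e-9)),np.degrees(np.arctan2(d[1],d[0])),np.linalg.norm(d))
for a,b in((0,3),(1,2)):
    d=B[a]-B[b]; print("base edge ang",np.degrees(np.arctan2(d[1],d[0])),np.linalg.norm(d))
# side view check of head-top centres from both views
s=cam("side")
print([np.round(proj(s,p),1).tolist() for p in (H1.mean(0),H2.mean(0))],[np.round(proj(s,p),1).tolist() for p in np.r_[H1,H2]])
o=ctrl.get_obs(); print(o["position"],o["joints"].round(3))
```

```text
H1 [[511.3, -109.8, 142.0], [522.5, -144.1, 142.0], [483.0, -161.3, 142.0], [470.4, -126.0, 142.0]] [ 496.8 -135.3  142. ]
H2 [[569.0, -253.1, 142.0], [580.9, -285.5, 142.0], [543.7, -301.8, 142.0], [529.3, -267.7, 142.0]] [ 555.7 -277.   142. ]
B [[516.5, -102.8, 12.0], [459.0, -125.6, 12.0], [536.7, -310.3, 12.0], [590.4, -287.8, 12.0]] [ 525.7 -206.6   12. ]
mid [ 526.24750288 -206.15801611  142.        ] ang -89.99999999902762 112.57874705605799 153.4655200853898
base edge ang 111.76109664911478 199.27036508028385
base edge ang 112.81326208351165 200.2987650256348
[[337.1, 176.5], [307.6, 148.0]] [[330.8, 182.7], [324.5, 174.8], [342.8, 170.4], [350.3, 178.3], [301.9, 152.7], [296.7, 146.8], [312.5, 143.4], [319.1, 149.4]]
[499.83342106 162.05298253 216.72619967] [0.09  0.32  1.526 0.    1.286 0.09 ]
```

The photometer centre is about (526, −206.4). Its axis is at 112.4°, the base length measures 200 mm, and the two head centres average to the same point. Cell axis = tool yaw + 90°, so I roll −22.4°. Moving across at a cell-underside height of about 185 mm, clear of the 142 mm heads.

Emit:
carry_out --commands '[{"linear": [-0.02, 0.001, 0], "roll": -2, "grip": 0}, {"linear": [-0.055, 0.004, 0], "roll": -5, "grip": 0}, {"linear": [-0.095, 0.007, 0], "roll": -8, "grip": 0}, {"linear": [-0.135, 0.01, 0], "roll": -11, "grip": 0}, {"linear": [-0.175, 0.013, 0], "roll": -14, "grip": 0}]'

```text
clock: 5.0
position: [510.7, -14.3, 208.2]
tool_rot: [-0.001, 0.615, 0.788, -0.0]
contact_force: [1.1, 0.8, -0.7]
width: 13.4
grasp_force: 60.0
```

Emit:
carry_out --commands '[{"linear": [-0.04, -0.007, 0], "roll": -2, "grip": 0}, {"linear": [-0.085, -0.015, 0], "roll": -4, "grip": 0}, {"linear": [-0.13, -0.0225, 0], "roll": -6, "grip": 0}, {"linear": [-0.17, -0.0295, 0], "roll": -8, "grip": 0}, {"linear": [-0.1906, -0.0331, 0], "roll": -8.4, "grip": 0}]'

```text
clock: 5.62
position: [524.6, -207.8, 207.9]
tool_rot: [-0.001, 0.557, 0.831, -0.0]
contact_force: [0.4, 0.4, 0.1]
width: 13.5
grasp_force: 60.0
```

Emit:
carry_out --commands '[{"linear": [0, 0, 0], "roll": 0, "grip": 0}, {"linear": [0, 0, 0], "roll": 0, "grip": 0}, {"linear": [0, 0, 0], "roll": 0, "grip": 0}]'

```text
clock: 6.0
position: [525.2, -205.2, 208.4]
tool_rot: [-0.0, 0.556, 0.831, 0.0]
contact_force: [-0.0, 1.2, -0.2]
width: 13.3
grasp_force: 60.0
```

Run:
```python
from h import *
o=ctrl.get_obs(); c=cam("wrist"); im=ctrl.read_camera("wrist")[...,::-1]; cv2.imwrite("pics/w3.png",im)
T=rot(o["tool_rot"]); print(o["position"],T.round(4).tolist(),np.degrees(np.arctan2(T[1,0],T[0,0])),c[1],o["grasp_force"],o["width"])
m=np.array([526,-206.4]);a=np.radians(112.4);u=np.array([np.cos(a),np.sin(a)])
for s in(44.5,-44.5): print("barrel end",proj(c,(*(m+s*u),120),True))
e=o["position"]
for s in(20,-20): 
  for w in(-6.5,6.5): print("cap",proj(c,e+T@[s,w,-(66-23.4)],True))
```

```text
[ 525.21164812 -205.23431441  208.38711975] [[-0.3817, 0.9243, -0.0002], [0.9243, 0.3817, 0.0003], [0.0003, -0.0001, -1.0]] 112.44091036967096 [ 492.41947838 -128.91362845  351.06864954] 59.9561870098114 13.337597385380409
barrel end (np.float64(321.5225093737427), np.float64(178.33612457797508))
barrel end (np.float64(321.2478797847163), np.float64(303.8854563039003))
cap (np.float64(302.38426437047036), np.float64(323.68848344974344))
cap (np.float64(343.5576373762024), np.float64(323.5951449231373))
cap (np.float64(305.0265967209824), np.float64(412.0107478521568))
cap (np.float64(339.9100546560641), np.float64(411.8951351145744))
```

View pics/w3.png

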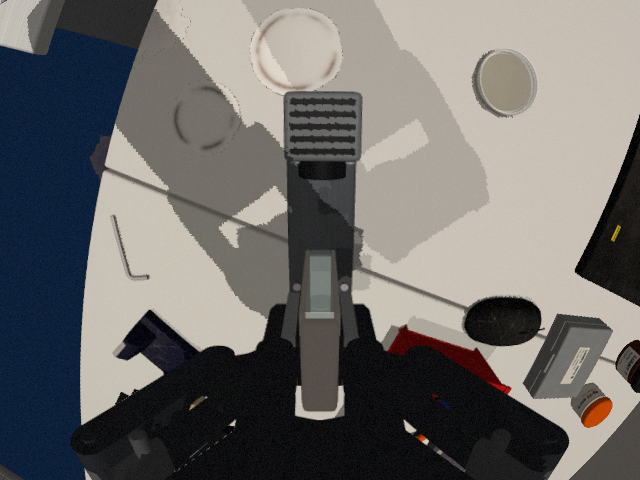

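Wrist view: the cell is held upright, its cap at columns 303–341 and rows 318–412. The fins head is at columns 285–361 with the barrel end near (322,178), as predicted. I'll measure the residual before going down.

Run:
```python
from h import *
o=ctrl.get_obs(); c=cam("wrist"); T=rot(o["tool_rot"]); p=o["position"]
g=cv2.imread("pics/w3.png").max(2).astype(int)
L=lambda uv,z:(T.T@(onz(c,uv,z,True)-p)).round(2)[:2]
print("cap col",[(r,int(g[r,316:326].mean())) for r in list(range(306,326,2))+list(range(402,420,2))])
for r in(335,365,395): print(r,g[r,292:352].tolist())
for r in(105,120,135,150): print(r,g[r,278:292].tolist(),g[r,354:368].tolist())
for r in(200,220): print(r,g[r,282:294].tolist(),g[r,348:360].tolist())
print("barrel",[(r,int(g[r,314:330].mean())) for r in range(154,190,2)])
zc=p[2]+42.6
for u,v,z in((322,178,120),(284.5,120,142),(361,120,142),(285,150,142),(361,150,142),(321,318,zc),(321,412,zc)): print((u,v),L((u,v),z))
print("target rel TCP",(T.T@(np.array([526,-206.4,0])-p)).round(2))
```

```text
cap col [(306, 113), (308, 116), (310, 113), (312, 155), (314, 143), (316, 142), (318, 107), (320, 78), (322, 79), (324, 82), (402, 84), (404, 85), (406, 84), (408, 84), (410, 85), (412, 193), (414, 200), (416, 200), (418, 200)]
335 [64, 61, 58, 50, 20, 11, 13, 66, 80, 80, 84, 84, 86, 84, 86, 86, 87, 85, 87, 86, 83, 83, 88, 89, 82, 88, 81, 85, 84, 87, 88, 82, 86, 87, 87, 80, 85, 86, 86, 85, 86, 86, 84, 84, 84, 81, 79, 79, 38, 18, 8, 34, 50, 63, 62, 61, 63, 63, 58, 61]
365 [7, 21, 0, 17, 17, 13, 22, 11, 42, 80, 82, 84, 87, 88, 84, 86, 87, 82, 84, 86, 88, 86, 86, 85, 84, 83, 89, 83, 86, 88, 84, 81, 85, 85, 83, 81, 89, 84, 83, 87, 86, 83, 83, 83, 80, 80, 58, 11, 14, 15, 20, 23, 20, 16, 15, 17, 11, 18, 16, 6]
395 [17, 12, 13, 107, 197, 202, 201, 201, 201, 135, 90, 80, 83, 86, 87, 86, 88, 84, 83, 83, 87, 86, 82, 87, 84, 84, 87, 85, 84, 85, 85, 83, 83, 87, 84, 83, 86, 86, 86, 87, 88, 82, 83, 81, 84, 98, 169, 204, 200, 201, 202, 181, 121, 22, 25, 19, 12, 15, 15, 24]
105 [201, 202, 198, 201, 202, 164, 81, 80, 91, 97, 109, 105, 109, 108] [87, 105, 109, 110, 100, 92, 87, 94, 147, 173, 172, 173
[... 375 characters left out ...]
 93, 87, 93, 128, 175, 173, 174, 171, 199, 201]
200 [202, 201, 186, 120, 120, 72, 42, 41, 42, 42, 40, 43] [71, 68, 70, 67, 65, 56, 79, 141, 175, 172, 172, 175]
220 [113, 115, 117, 116, 111, 92, 40, 39, 38, 44, 42, 46] [70, 68, 64, 63, 61, 66, 116, 177, 174, 174, 173, 173]
barrel [(154, 67), (156, 102), (158, 89), (160, 65), (162, 27), (164, 25), (166, 26), (168, 25), (170, 26), (172, 25), (174, 25), (176, 25), (178, 24), (180, 67), (182, 80), (184, 80), (186, 79), (188, 73)]
(322, 178) [43.35  0.61]
(284.5, 120) [ 80.31 -20.39]
(361, 120) [80.37 22.09]
(285, 150) [ 63.33 -20.35]
(361, 150) [63.37 22.36]
(321, 318) [22.19 -0.63]
(321, 412) [-19.89  -0.55]
target rel TCP [ -1.23   0.28 208.45]
```

The two estimates of the residual agree within about 1.5 mm: roughly −0.5 mm along the light and +1 mm across. I'll apply those and go down 95 mm, since the TCP was at 33.4 with the underside at 10, so 113.4 puts the middle at 120.

Emit:
carry_out --commands '[{"linear": [-0.0005, 0.001, 0.01], "roll": 0, "grip": 0}, {"linear": [-0.0005, 0.001, 0.03], "roll": 0, "grip": 0}, {"linear": [-0.0005, 0.001, 0.05], "roll": 0, "grip": 0}, {"linear": [-0.0005, 0.001, 0.07], "roll": 0, "grip": 0}, {"linear": [-0.0005, 0.001, 0.085], "roll": 0, "grip": 0}]'

```text
clock: 6.68
position: [526.1, -205.9, 121.9]
tool_rot: [-0.001, 0.556, 0.831, 0.0]
contact_force: [0.1, 0.5, -0.7]
width: 13.4
grasp_force: 60.0
```

Emit:
carry_out --commands '[{"linear": [0, 0, 0.007], "roll": 0, "grip": 0}, {"linear": [0, 0, 0.01], "roll": 0, "grip": 0}, {"linear": [0, 0, 0.01], "roll": 0, "grip": 0}, {"linear": [0, 0, 0.01], "roll": 0, "grip": 0}, {"linear": [0, 0, 0.01], "roll": 0, "grip": 0}]'

```text
clock: 7.3
position: [526.5, -206.4, 113.7]
tool_rot: [0.0, 0.556, 0.831, -0.0]
contact_force: [-0.1, 0.1, -0.7]
width: 13.4
grasp_force: 60.0
```

Run:
```python
from h import *
o=ctrl.get_obs(); T=rot(o["tool_rot"]); p=o["position"]
print(p,o["contact_force"],o["grasp_force"],"target rel",(T.T@(np.array([526,-206.4,113.4])-p)).round(2))
w=ctrl.read_camera("wrist")[...,::-1]; s=ctrl.read_camera("side")[...,::-1]
im=np.hstack([cv2.resize(w[80:440,200:440],(400,600)),cv2.resize(s[110:260,270:370],(400,600),interpolation=2)]); cv2.imwrite("pics/fin.png",im)
cs=cam("side"); b=p+T@[0,0,23.4]
for x in(21,-21):
  for z in(0,60): print(x,z,[np.round((np.array(proj(cs,b+T@[x,y,-z]))-[270,110])*4+[400,0]).tolist() for y in(-7,7)])
```

```text
[ 526.49951321 -206.40810935  113.68386621] [-0.14000554  0.09625953 -0.68060558] 59.95612442493439 target rel [ 0.2  -0.46  0.28]
21 0 [[634.0, 303.0], [611.0, 308.0]]
21 60 [[634.0, 205.0], [610.0, 210.0]]
-21 0 [[602.0, 270.0], [580.0, 275.0]]
-21 60 [[601.0, 174.0], [578.0, 179.0]]
```

View pics/fin.png

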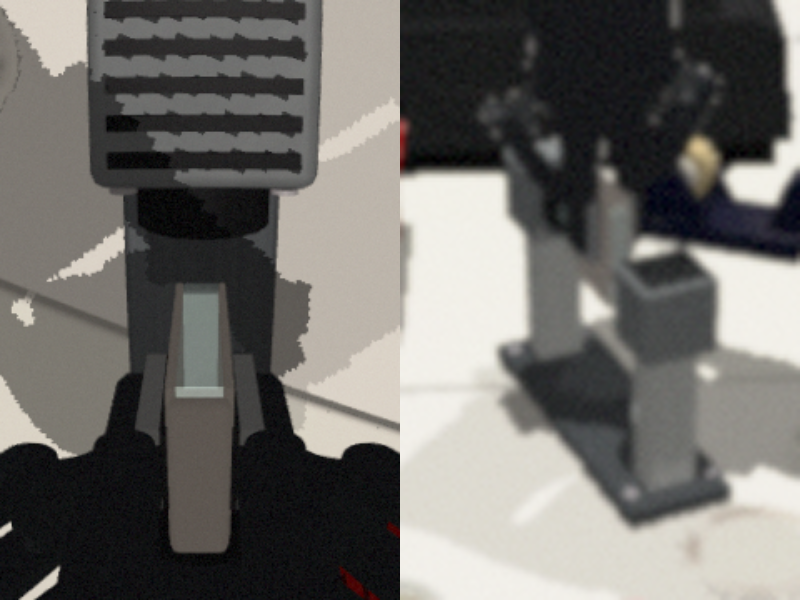

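The cell is upright between the barrels. In the crop its centre is at column ~200, the barrel's at ~202 (4.4 px/mm, so about 0.5 mm off), and the base's at ~201. The side view matches the predicted cell at columns 580–635 and nothing is touching, so I'm handing in.

```bash
python3 -c "
from workcell import ctrl; print(ctrl.hand_in())"
```

```text
the job is handed in; nothing more can be done
None
```

The long cuvette is gripped on its frosted sides and held upright at the middle of the photometer beam, within about 1 mm by the cameras, and the job is handed in (no verdict was returned).

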